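Brace the jar and unscrew its tight lid

ROBOT

A 6-joint arm with a two-finger parallel gripper is mounted at the origin on the work surface; the furniture and walls round the work are solid. World frame = base frame: x ahead of the robot, y to its left, z up, the work surface at z = 0. Lengths are in m, angles in rad, forces in N, time in s.
With the tool pointing down it reaches from about 0.35 to 0.775 m from the base axis. Payload 5.5 kg.
Tool frame: the origin (TCP) lies between the finger pads; the fingertips stand env.nose_length ahead of it and the grasp point (between the pads) lies 8 mm behind it (env.nose_length is the distance from the TCP to the fingertips, in m); z points along the fingers, y is the direction in which the jaws open and shut (so a half turn about z gives the same grasp; the last joint's range is limited). The gripper opens to 85 mm and grips with 20 to 120 N. Pads are 22 mm wide; open, the fingers measure 114 mm over their backs; the gripper's body (76 mm by 85 mm) begins 54 mm behind the grasp point. The pads swing forward as they close: fully open they stand 13 mm farther back than shut.
Start: joints at [1.184, 0.313, 0.046, 1.304, 0, 1.431], TCP at [0.14, 0.558, 0.242] pointing down, gripper open.
Joint ranges: [-2.76, 2.76], [-0.86, 1.69], [-1.03, 1.26], [-2.2, 2.34], [-1.47, 1.5], [-3.14, 3.14]. Speed limits (rad/s): [2.57, 2.57, 3.14, 3.14, 3.14, 3.14].

INTERFACE

Orientations are given as a unit quaternion [w, x, y, z].
In Python, from workcell import env gives the robot as it stands. The module is installed in compiled form; this text tells all that it offers.
- The arm moves only by the shell command python3 -m creep 'ROWS' [FORCE]. ROWS is a JSON object of lists of equal length, an entry for each row: "hand": the finger opening in mm, from 0 to 85.4; "delta_pos": the shift along the tool's x, y, z scaled (see below), a list of three; "turn": the turn about the tool's z scaled (see below). In form: {"hand": [hand, ...], "delta_pos": [[dx, dy, dz], ...], "turn": [turn, ...]}. A call has exactly 5 rows; each row shifts and turns the commanded pose from where the row before left it, along the tool's axes as they then stand; what a row does not reach is not made up. The controller multiplies each number of a shift by 0.8 m and each number of a turn by 5 degrees. A row lasts 1/12 s, in which the tool goes at most 41.7 mm and 7.16 degrees, less where a joint would pass 70% of its speed; a pose out of reach is approached as far as the arm can. A call with a number of a shift or a turn outside -1 to 1 is refused whole. A call with a gripper value outside its range is refused whole. The fingers move at their own pace and stop on an object; FORCE is the grip in N (left out, the last holds). Time passes only in rows, so rows that do not move let the fingers close, or fill a call up. It gives the time, the measured TCP pose, the force and the opening at its end, in the units of the state.
- env.get_state(): the state, without advancing time (a new reading comes with each control period).
- env.read_camera(name): name is "side" or "top"; returns a dict with "pixels" (384x512x3 uint8, red, green, blue), "depth" (384x512 float32, m along the optical axis (not along the pixel's ray), 0 where there is no reading), "fx", "fy", "cx", "cy" (pixels), "D" ([k1, k2, p1, p2, k3] as OpenCV has them; the pictures are not rectified), "origin" and "orientation" of the camera in the world. Camera axes: x right, y down, z forward; pixel columns grow to the right and rows downward; lengths in m; the calibration is good to about 2 mm. A picture is of the moment at which its call begins.
- env.hand_in(): hands the job in, once; it reports no verdict.
Trained networks look in the newest picture that a camera, given by its name, has taken for a name from the list of things; names that differ only in an ending like _2 or _b are one class to them, and where a whole thing is asked for, a point or a joint stands for the part that bears it (a point fixed in the world has none). Each returns a list of dicts, best first, with "score" (0 to 1); they miss things now and then, are a little off and sometimes report something else, mostly with a low value. They report only what shows in the picture. A call takes as long as a camera call. They do not tell look-alikes from the thing itself.
- env.find_in(camera, target): "location" ([row, column] in pixels, amid what is visible of it).
- env.pinpoint(camera, target): "location" ([row, column] in pixels: a listed point, or the origin of a listed thing).
The state is a dict: "clock": time; "joint_pos": joint angles; "qvel": joint speeds; "tau": joint torques, N m; "tcp_pos": TCP position; "orientation": TCP orientation; "wrist_force": force on the tool from outside, world axes, zero at the start; "ft_torque": the same for the moment, N m; "finger_gap": finger opening in m.
Only numpy, scipy, OpenCV 4.12 (cv2) and the standard library are available. Lean on these libraries where they do the work, as an engineer would, in place of code of your own. Each camera call takes 0.05 s, during which the arm holds its last target.

TASK

Swing the red lever of the bench clamp all the way over, so that its jaws brace the square blue jar; then unscrew the jar's tight orange lid (anticlockwise, regripping as needed) and, when the thread lets go, lift it straight off without pulling the jar up. Finish while still holding the lid, level and centred about two centimetres above the mouth of the open jar, with the jar standing upright in the closed clamp and the yellow jar, the tint bottle and the red tape left where they are.

Things in the scene. Friction and masses are not known exactly. Their poses are not given: they have to be found in the camera images.
- clamp_lever (a joint): swing of the red lever (rad) about a vertical axis: at most 0.2 open, 1.5 fully closed (stop); grows clockwise seen from above. In the clamp frame the arm points along -x at 0, along +y at 1.5. Friction-held (4 to 6 N at the knob), stays where left. Closing slides the jaw 26 mm towards the jar; self-locking, so the jaw cannot push it open.
- lever_knob (a point): centre of the flat top of the upright black knob at the end of the lever: a cylinder 18 mm across and about 38 mm tall above the arm (its top 78 mm above the table); grasp it across from above. 85 mm from the pivot.
- lever_pivot (a point): the lever's pivot, on its vertical axis, 24 mm above the table
- clamp: grey bench jar clamp bolted to the table, base plate 104 x 188 x 10 mm; origin on the table under the middle of the jar's clamped place. In its frame the fixed jaw is on the -y side (face at y = -30 mm), the sliding jaw on the +y side, the lever pivot at y = +102 mm. Jaws reach 50 mm above the table.
- jar: square blue jar, 60 x 60 mm, 77 mm tall to the rim, neck 40 mm across with thread; stands on the clamp's base plate (its underside 10 mm above the table), loose by up to 25 mm until clamped; origin at the centre of its underside, z up. If it is not braced it tends to turn along with the lid.
- jar_mouth (a point): centre of the jar's rim, 77 mm above the jar's underside. A black sprung seal ring inside the neck presses up against the screwed-on lid (about 20 N) and makes it tight; with the lid off, the ring stands 8 mm above the rim.
- lid: orange ribbed screw lid, 55 mm across, 20 mm tall, 35 g; origin at the centre of its underside, z up; screwed on, 72 to 74 mm above the table. Unscrews anticlockwise from above (yaw grows), rising 12 mm per turn, pushed up by the seal; lets go after 2.4 to 2.8 rad, some 5 mm up. Turning on pressed down could re-enter the thread. Friction torque about 0.3 N m: grip with 25 to 50 N.
- yellow_jar: small yellow jar with a dark lid, 33 mm across, 45 mm tall, origin at the centre of its underside; leave it alone
- tint_bottle: white bottle with a blue cap, 38 mm across, 92 mm tall, origin at the centre of its underside; leave it alone
- red_tape: roll of red tape lying flat, 84 mm across, 12 mm high, origin at the centre of its underside; leave it alone
Mind the look-alikes: they are no part of the job. What is meant by the lid is not purple, and is the smaller of those in its own colour.

How it is judged:
By the outcome, as a careful person would: the job done as asked, in the order asked, and still so for the second after the job is handed in, while the arm keeps its last pose, push and grip.
It also fails if it takes over 61 s, if anything falls off the work surface, if the arm or the gripper's body presses on something with over 40 N, if the wrist force passes 120 N, or if a joint passes its speed limit or range.

## Working session

There is one attempt and no reset: what is moved stays moved. The work goes in short steps, Python scripts to look and compute and a shell command to move; the robot and the scene stay as the last step left them, time stands still between calls to the robot, and variables do not carry over. Pictures are saved under pics/ and viewed, and the job is handed in when it is done.

```bash
mkdir -p pics; ls; cat > h.py <<'E'
import numpy as np,cv2
from scipy.spatial.transform import Rotation as R
from workcell import env
def rot(q): return R.from_quat([q[1],q[2],q[3],q[0]]).as_matrix()
def ray(c,px):
    K=np.array([[c['fx'],0,c['cx']],[0,c['fy'],c['cy']],[0,0,1]])
    u=cv2.undistortPoints(np.array([[[px[1],px[0]]]],float),K,np.array(c['D'],float))[0,0]
    return np.array([u[0],u[1],1.])
def w_depth(c,px,d=None):
    if d is None: d=c['depth'][int(round(px[0])),int(round(px[1]))]
    return rot(c['orientation'])@(ray(c,px)*d)+np.array(c['origin'])
def w_z(c,px,z):
    r=rot(c['orientation'])@ray(c,px);o=np.array(c['origin'])
    return o+r*(z-o[2])/r[2]
def proj(c,p):
    K=np.array([[c['fx'],0,c['cx']],[0,c['fy'],c['cy']],[0,0,1]])
    q=rot(c['orientation']).T@(np.array(p)-np.array(c['origin']))
    u=cv2.projectPoints(q.reshape(1,1,3),np.zeros(3),np.zeros(3),K,np.array(c['D'],float))[0][0,0]
    return u[1],u[0]
def save(c,n,s=1,crop=None):
    im=c['pixels'][:,:,::-1]
    if crop: im=im[crop[0]:crop[1],crop[2]:crop[3]]
    cv2.imwrite('pics/'+n,cv2.resize(im,None,fx=s,fy=s,interpolation=cv2.INTER_CUBIC))
def st():
    s=env.get_state()
    M=rot(s['orientation'])
    print('t',round(s['clock'],2),'tcp',np.round(s['tcp_pos'],4),'F',np.round(s['wrist_force'],1),'T',np.round(s['ft_torque'],2),'gap',round(s['finger_gap']*1000,1),'j',np.round(s['joint_pos'],2))
    print('x',np.round(M[:,0],3),'y',np.round(M[:,1],3),'z',np.round(M[:,2],3))
    return s
E
python3 - <<'E'
from h import *
st();print(env.nose_length)
for n in ['top','side']:
    c=env.read_camera(n);save(c,n+'0.png',1.5)
    print(n,np.round(c['origin'],3),np.round(rot(c['orientation']),2).tolist())
    for t in ['lever_knob','lever_pivot','clamp','jar','jar_mouth','lid']:
        print(t,[(np.round(d['location'],1).tolist(),round(d['score'],2)) for d in env.pinpoint(n,t)[:4]])
E
```

```text
pics
t 0.0 tcp [0.1403 0.5571 0.2414] F [ 0.6 -0.5 -0.1] T [ 0.01 -0.05  0.  ] gap 85.6 j [1.18 0.31 0.04 1.3  0.   1.43]
x [-0.97   0.244  0.   ] y [ 0.244  0.97  -0.002] z [-0.001 -0.002 -1.   ]
0.011
top [ 0.406 -0.021  1.147] [[0.02, -1.0, 0.05], [-1.0, -0.02, -0.0], [0.0, -0.05, -1.0]]
lever_knob [([164.9, 201.0], 0.9)]
lever_pivot [([137.9, 216.8], 0.87)]
clamp [([151.5, 257.1], 0.93)]
jar [([149.5, 249.4], 0.49)]
jar_mouth [([144.6, 249.9], 0.68)]
lid [([144.0, 251.7], 0.91), ([154.5, 315.1], 0.64), ([202.4, 231.2], 0.54)]
side [0.406 0.779 0.812] [[-1.0, -0.02, 0.05], [-0.05, 0.67, -0.74], [-0.02, -0.74, -0.67]]
lever_knob [([233.5, 225.4], 0.57)]
lever_pivot [([234.2, 198.4], 0.71)]
clamp [([209.0, 215.3], 0.91)]
jar [([212.9, 214.6], 0.8)]
jar_mouth [([192.6, 208.5], 0.83)]
lid [([230.8, 261.0], 0.83), ([193.9, 209.1], 0.72), ([179.5, 226.4], 0.69)]
```

View pics/top0.png

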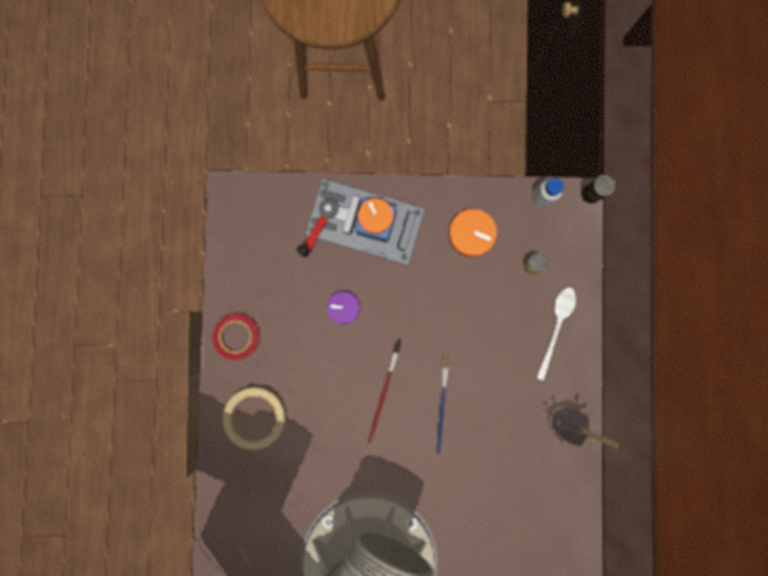

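View pics/side0.png

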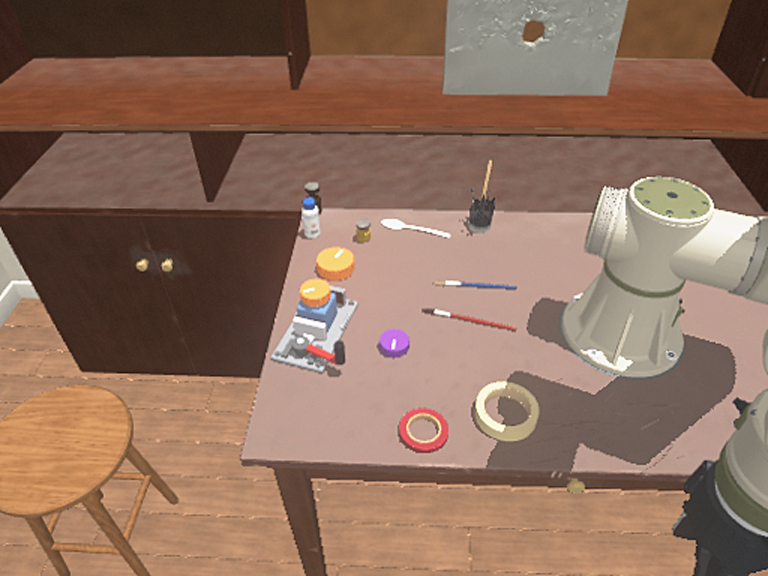

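```bash
python3 - <<'E'
from h import *
c=env.read_camera('top');save(c,'top1.png',6,(110,215,190,300 if 0 else 320))
for n,px,z in [('knob',(164.9,201),.078),('pivot',(137.9,216.8),.024),('clamp',(151.5,257.1),0),('mouth',(144.6,249.9),.087),('lid',(144,251.7),.073)]:
    print(n,np.round(w_z(c,px,z),4), np.round(w_depth(c,px),4))
# orange mask
hsv=cv2.cvtColor(c['pixels'],cv2.COLOR_RGB2HSV)
m=((hsv[...,0]<20)&(hsv[...,0]>5)&(hsv[...,1]>180)&(hsv[...,2]>150)).astype('uint8');m[:, :190]=0;m[200:]=0
n,l,s,ce=cv2.connectedComponentsWithStats(m)
for i in range(1,n):
    if s[i,4]>50: print(s[i],ce[i],'top at z.093',w_z(c,ce[i][::-1],.093),'d',np.median(c['depth'][l==i]),2*np.sqrt(s[i,4]/np.pi)*1.05/c['fx'], w_depth(c,ce[i][::-1]))
s=env.read_camera('side')
save(s,'side1.png',5,(170,260,170,290))
for n,px,z in [('knob',(233.5,225.4),.078),('pivot',(234.2,198.4),.024),('clamp',(209,215.3),0),('mouth',(192.6,208.5),.087),('lid',(193.9,209.1),.073)]:
    print(n,np.round(w_z(s,px,z),4))
for n in ['yellow_jar','tint_bottle','red_tape']:
  d=env.pinpoint('top',n)
  print(n,[ (x['location'],x['score'],np.round(w_z(c,x['location'],0),3)) for x in d[:3]])
E
```

```text
knob [0.5258 0.1185 0.078 ] [0.5256 0.1183 0.0798]
pivot [0.6028 0.0866 0.024 ] [0.5994 0.0847 0.0439]
clamp [ 0.5732 -0.0183  0.    ] [ 0.5605 -0.0185  0.0874]
mouth [ 0.5771 -0.0006  0.087 ] [ 0.5758 -0.0007  0.0953]
lid [ 0.5809 -0.0047  0.073 ] [ 0.5774 -0.005   0.0951]
[240 133  20  22 282] [250.20212766 144.13120567] top at z.093 [ 0.57729864 -0.00138829  0.093     ] d 1.0593913 0.045512961804411535 [ 0.57711488 -0.00140905  0.09413375]
[300 140  30  30 627] [313.523126   154.39712919] top at z.093 [ 0.55546713 -0.15547169  0.093     ] d 1.1241765 0.06786475957559826 [ 0.56467236 -0.16379869  0.02788161]
knob [0.5213 0.1334 0.078 ]
pivot [0.603  0.0912 0.024 ]
clamp [ 0.5738 -0.031   0.    ]
mouth [ 0.583  -0.0081  0.087 ]
lid [ 0.5839 -0.0179  0.073 ]
yellow_jar [([176.4, 355.9], 0.75, array([ 0.513, -0.28 ,  0.   ])), ([149.2, 249.2], 0.46, array([0.579, 0.003, 0.   ]))]
tint_bottle [([149.1, 258.8], 0.67, array([ 0.58 , -0.023,  0.   ])), ([132.9, 363.8], 0.55, array([ 0.628, -0.299,  0.   ]))]
red_tape [([224.4, 160.6], 0.78, array([0.376, 0.23 , 0.   ])), ([130.3, 359.3], 0.7, array([ 0.635, -0.287,  0.   ]))]
```

View pics/top1.png

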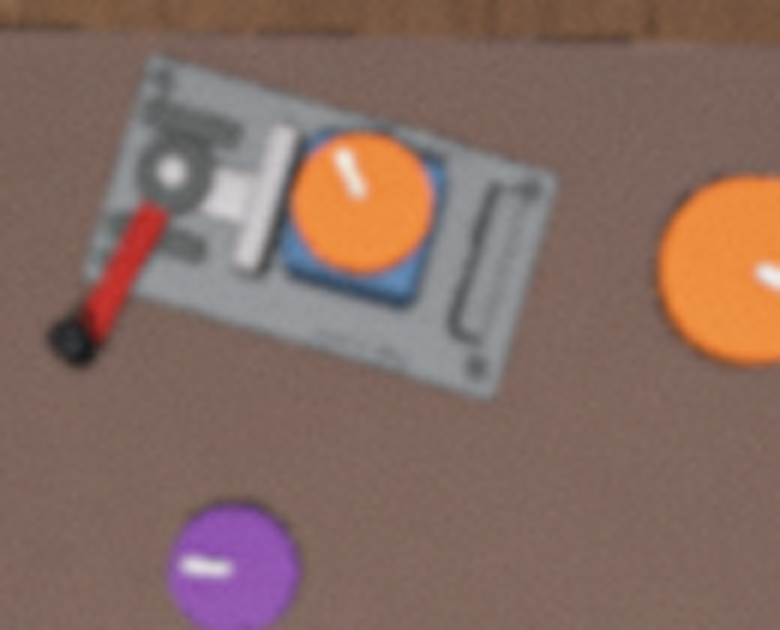

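View pics/side1.png

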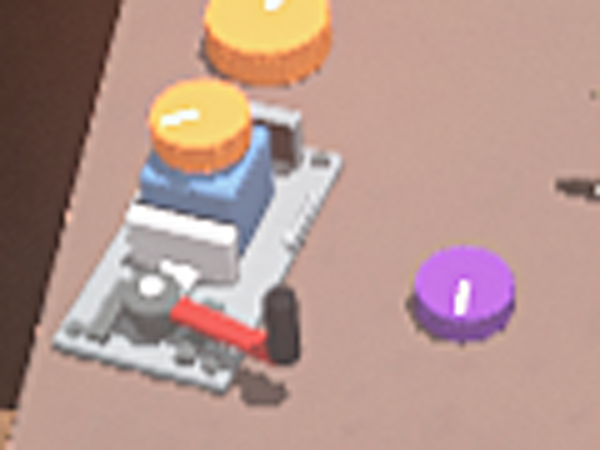

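```bash
python3 - <<'E'
from h import *
c=env.read_camera('top');s=env.read_camera('side')
T=lambda x,y:(110+y/6-.4,190+x/6-.4)
S=lambda x,y:(170+y/5-.4,170+x/5-.4)
P=[w_z(c,T(*p),.01)[:2] for p in [(152,55),(555,178),(492,398),(85,275)]]
print(np.round(P,4), np.mean(P,0),[np.linalg.norm(P[i]-P[i-1]) for i in range(4)])
Q=[w_z(s,S(*p),.01)[:2] for p in [(52,345),(342,155)]];print('side corners',np.round(Q,4))
print('knob',w_z(c,T(72,338),.078),w_z(s,S(283,295),.078))
print('hub',w_z(c,T(171,172),.044),w_z(s,S(152,286),.044))
print('lid',w_z(c,T(363,202),.0935),w_z(s,S(200,111),.0935))
E
```

```text
[[ 0.6558  0.0942]
 [ 0.6054 -0.0832]
 [ 0.5084 -0.0575]
 [ 0.5584  0.1208]] [0.58197254 0.01857278] [np.float64(0.10098363907068109), np.float64(0.18435511504261937), np.float64(0.10031867409644278), np.float64(0.185218282894101)]
side corners [[ 0.6546  0.0969]
 [ 0.5076 -0.0592]]
knob [0.52326584 0.11696907 0.078     ] [0.52097293 0.11667134 0.078     ]
hub [0.59848105 0.08139851 0.044     ] [0.59776604 0.08217812 0.044     ]
lid [ 0.57932452 -0.00110374  0.0935    ] [ 0.57875563 -0.00442576  0.0935    ]
```

The lid meant is the orange one on the jar, at top (144,250), side (193,209). It is 55 mm across, smaller than the other orange lid at top (154,314). The third lid, at top (205,229), is purple. Both views are confirmed in the enlarged crops, with the top of the lid at z≈0.094. The lever stands at about 0.155 rad, knob at (0.522, 0.117), 84 mm from the pivot at (0.598, 0.082). Next I move above the knob.

```bash
python3 -m creep '{"hand":[60,50,40,40,40],"delta_pos":[[-0.04,-0.028,0],[-0.04,-0.028,0],[-0.04,-0.028,0],[-0.04,-0.028,0],[-0.04,-0.028,0]],"turn":[0,0,0,0,0]}' 25
python3 -m creep '{"hand":[40,40,40,40,40],"delta_pos":[[-0.04,-0.028,0],[-0.04,-0.028,0],[-0.04,-0.028,0],[-0.04,-0.028,0],[-0.04,-0.028,0]],"turn":[0,0,0,0,0]}'
python3 -m creep '{"hand":[40,40,40,40,40],"delta_pos":[[-0.04,-0.028,0],[-0.04,-0.028,0],[-0.04,-0.028,0],[-0.03,-0.020,0],[0,0,0]],"turn":[0,0,0,1,1]}'
python3 -c "
from h import *
s=st();p=s['tcp_pos'];M=rot(s['orientation']);print(M.T@(np.array([.522,.117,.061])-p)/.8)
c=env.read_camera('top');save(c,'top2.png',5,(110,220,170,290))"
```

```text
clock: 1.47
tcp_pos: [0.269, 0.4086, 0.2424]
orientation: [0.0, 0.123, 0.992, 0.0]
wrist_force: [0.8, -0.3, -0.5]
finger_gap: 0.0398
clock: 1.88
tcp_pos: [0.397, 0.2606, 0.2426]
orientation: [0.0, 0.123, 0.992, 0.0]
wrist_force: [0.2, 1.0, -0.8]
finger_gap: 0.0399
clock: 2.3
tcp_pos: [0.4959, 0.1483, 0.242]
orientation: [0.001, 0.214, 0.977, -0.0]
wrist_force: [0.5, 0.7, 0.1]
finger_gap: 0.0401
t 2.3 tcp [0.4959 0.1483 0.242 ] F [0.5 0.7 0.1] T [ 0.04 -0.01 -0.01] gap 40.1 j [ 0.14  0.2  -0.1   1.26 -0.    0.57]
x [-0.909  0.418 -0.003] y [ 0.418  0.909 -0.   ] z [ 0.002 -0.001 -1.   ]
[-0.04540984 -0.02185794  0.22642301]
```

View pics/top2.png

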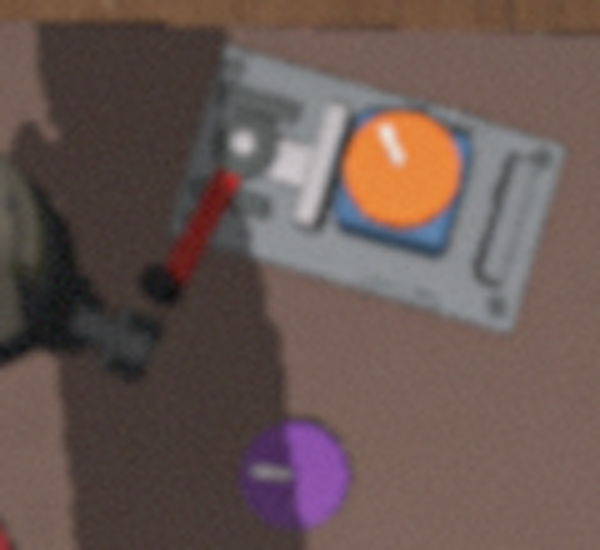

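Move to over the knob and descend; the picture shows the knob at (160,283) in the crop, clear of the fingers.

```bash
python3 -m creep '{"hand":[40,40,40,40,40],"delta_pos":[[-0.0227,-0.011,0],[-0.0227,-0.011,0],[0,0,0.04],[0,0,0.04],[0,0,0.04]],"turn":[0,0,0,0,0]}'
python3 -m creep '{"hand":[40,40,40,40,40],"delta_pos":[[0,0,0.035],[0,0,0.035],[0,0,0.03],[0,0,0],[0,0,0]],"turn":[0,0,0,0,0]}'
python3 -c "
from h import *
s=st();p=s['tcp_pos'];M=rot(s['orientation']);print(M.T@(np.array([.522,.117,.061])-p)/.8)
c=env.read_camera('side');save(c,'side2.png',5,(170,270,170,290))"
```

```text
clock: 2.77
tcp_pos: [0.5184, 0.1216, 0.1459]
orientation: [0.001, 0.208, 0.978, 0.0]
wrist_force: [0.5, -0.2, -0.9]
finger_gap: 0.04
clock: 3.18
tcp_pos: [0.5165, 0.1217, 0.0656]
orientation: [-0.002, 0.208, 0.978, -0.0]
wrist_force: [-0.2, 0.2, -0.3]
finger_gap: 0.0396
t 3.18 tcp [0.5165 0.1217 0.0656] F [-0.2  0.2 -0.3] T [-0.02 -0.04  0.01] gap 39.6 j [ 0.08  0.35 -0.36  0.86  0.    0.5 ]
x [-0.913  0.407  0.003] y [ 0.407  0.913 -0.001] z [-0.003 -0.    -1.   ]
[-0.00872117 -0.0026116   0.00567421]
```

View pics/side2.png

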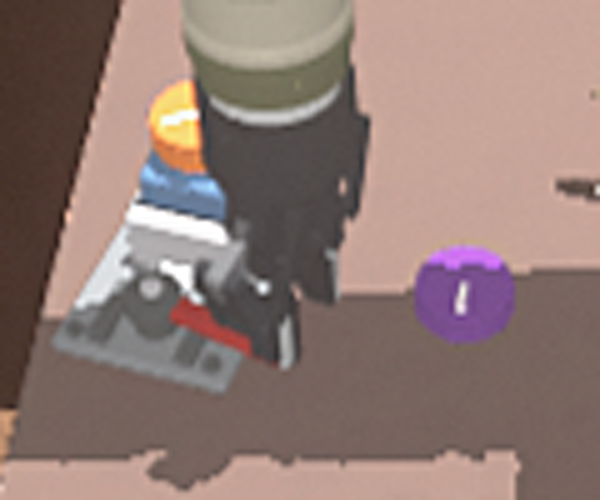

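Fingers straddle the knob at about (265,330) in the crop. Trim and close.

```bash
python3 -m creep '{"hand":[40,30,14,14,14],"delta_pos":[[-0.0087,-0.0026,0.005],[0,0,0],[0,0,0],[0,0,0],[0,0,0]],"turn":[0,0,0,0,0]}' 30
python3 -c "
from h import *
s=st()"
```

```text
clock: 3.65
tcp_pos: [0.5253, 0.1169, 0.0639]
orientation: [0.002, 0.209, 0.978, 0.001]
wrist_force: [2.1, 2.4, 5.9]
finger_gap: 0.0169
t 3.65 tcp [0.5253 0.1169 0.0639] F [2.1 2.4 5.9] T [ 0.47 -0.33 -0.03] gap 16.9 j [ 0.07  0.36 -0.35  0.86  0.    0.49]
x [-0.913  0.409 -0.003] y [0.409 0.913 0.003] z [ 0.004  0.001 -1.   ]
```

```bash
python3 -m creep '{"hand":[14,14,14,14,14],"delta_pos":[[-0.0004,0.0091,0],[-0.0004,0.0091,0],[-0.0004,0.0091,0],[-0.0004,0.0091,0],[-0.0004,0.0091,0]],"turn":[1,1,1,1,1]}' 30
python3 -c "
from h import *
s=st();v=s['tcp_pos'][:2]-np.array([.598,.082]);print(np.linalg.norm(v),np.degrees(np.arctan2(v[1],v[0])))"
```

```text
clock: 4.07
tcp_pos: [0.5464, 0.1449, 0.0638]
orientation: [0.002, 0.418, 0.909, -0.0]
wrist_force: [0.4, -4.5, 7.9]
finger_gap: 0.017
t 4.07 tcp [0.5464 0.1449 0.0638] F [ 0.4 -4.5  7.9] T [-0.8  -0.05  0.24] gap 17.0 j [ 0.12  0.41 -0.27  0.88 -0.    0.98]
x [-0.651  0.759 -0.004] y [0.759 0.651 0.001] z [ 0.003 -0.002 -1.   ]
0.08132985690052415 129.37706130480663
```

```bash
python3 -m creep '{"hand":[14,14,14,14,14],"delta_pos":[[-0.0004,0.0091,0],[-0.0004,0.0091,0],[-0.0004,0.0091,0],[-0.0004,0.0091,0],[-0.0004,0.0091,0]],"turn":[1,1,1,1,1]}' 30
python3 -m creep '{"hand":[14,14,14,14,14],"delta_pos":[[-0.0004,0.0091,0],[-0.0004,0.0091,0],[-0.0004,0.0091,0],[-0.0002,0.0045,0],[0,0,0]],"turn":[1,1,1,0.5,0]}' 30
python3 -c "
from h import *
s=st();v=s['tcp_pos'][:2]-np.array([.598,.082]);print(np.linalg.norm(v),np.degrees(np.arctan2(v[1],v[0])))"
```

```text
clock: 4.48
tcp_pos: [0.5779, 0.1618, 0.0638]
orientation: [0.002, 0.605, 0.797, -0.0]
wrist_force: [-0.1, -5.1, 8.9]
finger_gap: 0.0169
clock: 4.9
tcp_pos: [0.6035, 0.1647, 0.0639]
orientation: [0.002, 0.718, 0.696, 0.0]
wrist_force: [-0.2, -2.5, 8.6]
finger_gap: 0.0169
t 4.9 tcp [0.6035 0.1647 0.0639] F [-0.2 -2.5  8.6] T [-0.58 -0.02  0.08] gap 16.9 j [ 0.14  0.51 -0.11  0.95 -0.    1.74]
x [ 0.031  1.    -0.002] y [ 1.    -0.031  0.002] z [ 0.002 -0.002 -1.   ]
0.08290210636458038 86.17904794718673
```

```bash
python3 -m creep '{"hand":[14,14,14,14,14],"delta_pos":[[-0.0002,0.0060,0],[-0.0002,0.0060,0],[-0.0002,0.0040,0],[0,0.002,0],[0,0,0]],"turn":[0.6,0.6,0.4,0.2,0]}' 30
python3 -c "
from h import *
s=st();v=s['tcp_pos'][:2]-np.array([.598,.082]);print(np.linalg.norm(v),np.degrees(np.arctan2(v[1],v[0])))"
```

```text
clock: 5.32
tcp_pos: [0.6157, 0.1633, 0.0638]
orientation: [0.0, 0.77, 0.638, -0.001]
wrist_force: [-5.9, -2.6, 10.1]
finger_gap: 0.0167
t 5.32 tcp [0.6157 0.1633 0.0638] F [-5.9 -2.6 10.1] T [-0.44  0.91  0.15] gap 16.7 j [ 0.13  0.53 -0.07  0.97 -0.    1.89]
x [ 0.185  0.983 -0.002] y [ 0.983 -0.185 -0.001] z [-0.001 -0.001 -1.   ]
0.08321204575340224 77.73870041602049
```

```bash
python3 -m creep '{"hand":[14,14,14,14,14],"delta_pos":[[0,0.0050,0],[0,0.005,0],[0,0.002,0],[0,0,0],[0,0,0]],"turn":[0,0,0,0,0]}' 30
python3 -c "
from h import *
s=st();v=s['tcp_pos'][:2]-np.array([.598,.082]);print(np.linalg.norm(v),np.degrees(np.arctan2(v[1],v[0])))
c=env.read_camera('top');save(c,'top3.png',5,(110,220,170,290))"
```

```text
clock: 5.73
tcp_pos: [0.6171, 0.1631, 0.0634]
orientation: [-0.005, 0.769, 0.639, -0.006]
wrist_force: [-24.0, 1.8, 24.3]
finger_gap: 0.0171
t 5.73 tcp [0.6171 0.1631 0.0634] F [-24.    1.8  24.3] T [0.33 4.7  0.05] gap 17.1 j [ 0.13  0.55 -0.05  0.99  0.    1.89]
x [ 0.183  0.983 -0.002] y [ 0.983 -0.183 -0.015] z [-0.015  0.001 -1.   ]
0.08335216534512777 76.73970138420316
```

View pics/top3.png

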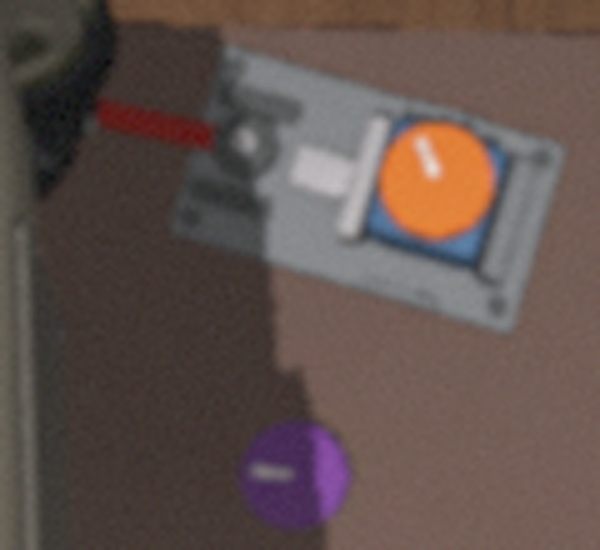

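The lever is at its stop: the force rose to 24 N, and the jaw touches the jar at crop (365,180). I take the push off, release and rise.

```bash
python3 -m creep '{"hand":[14,14,35,40,40],"delta_pos":[[0,-0.008,0],[0,0,0],[0,0,0],[0,0,0],[0,0,0]],"turn":[0,0,0,0,0]}' 30
python3 -m creep '{"hand":[40,50,75,85,85],"delta_pos":[[0,0,-0.03],[0,0,-0.05],[0,0,-0.05],[0,0,-0.04],[0,0,0]],"turn":[0,0,0,0,0]}' 30
python3 -c "
from h import *
s=st()
c=env.read_camera('top');save(c,'top4.png',5,(110,220,170,290))
d=env.read_camera('side');save(d,'side4.png',5,(170,270,170,290))
def lid(c):
    hsv=cv2.cvtColor(c['pixels'],cv2.COLOR_RGB2HSV)
    m=((hsv[...,0]<22)&(hsv[...,0]>5)&(hsv[...,1]>120)&(hsv[...,2]>150)).astype('uint8')
    n,l,s,ce=cv2.connectedComponentsWithStats(m)
    for i in range(1,n):
        if s[i,4]>100: print(s[i],ce[i],w_z(c,ce[i][::-1],.0935),np.median(c['depth'][l==i]))
lid(c);lid(d)
"
```

```text
clock: 6.2
tcp_pos: [0.6196, 0.1634, 0.0622]
orientation: [0.0, 0.77, 0.638, -0.0]
wrist_force: [0.2, -0.6, 0.7]
finger_gap: 0.0401
clock: 6.62
tcp_pos: [0.6235, 0.1639, 0.2063]
orientation: [0.003, 0.77, 0.638, 0.005]
wrist_force: [0.9, 0.0, 0.8]
finger_gap: 0.0833
t 6.62 tcp [0.6235 0.1639 0.2063] F [0.9 0.  0.8] T [ 0.07 -0.1  -0.03] gap 83.3 j [ 0.13  0.45  0.16  1.27 -0.    1.89]
x [0.185 0.983 0.004] y [ 0.983 -0.185  0.012] z [ 0.012  0.001 -1.   ]
[246 135  23  23 381] [256.98687664 145.99212598] [ 0.57302408 -0.01795477  0.0935    ] 1.059157
[300 139  32  32 744] [314.82930108 154.28629032] [ 0.55573234 -0.15856834  0.0935    ] 1.1244804
[205 171  31  29 273] [219.92673993 186.37362637] [ 0.55264974 -0.02800402  0.0935    ] 1.2079996
[   0  257   88   86 5899] [ 39.73843024 297.91252755] [0.90402685 0.34916632 0.0935    ] 1.2502699
[ 75 315  25  45 250] [ 88.608 331.276] [0.7678029 0.4191879 0.0935   ] 1.4654803
[ 34 362  46   7 181] [ 56.64640884 364.90055249] [0.80494045 0.49010004 0.0935    ] 1.3901988
```

View pics/top4.png

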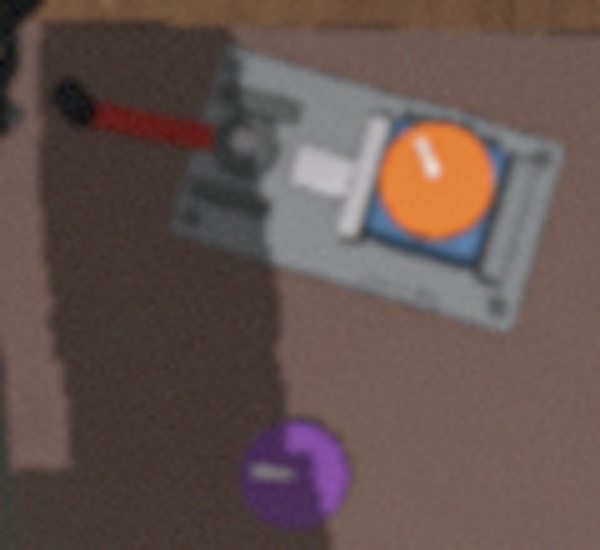

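View pics/side4.png

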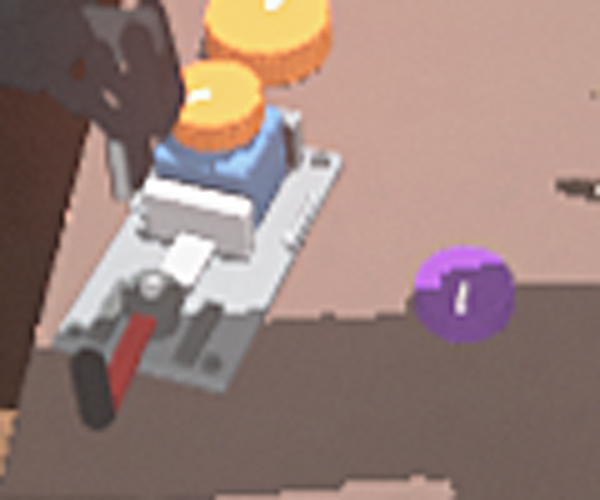

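Lever over, jar braced. The lid top is at top crop (438,181), world about (0.5735, -0.0185). Now I move over it.

```bash
python3 -m creep '{"hand":[85,85,85,85,85],"delta_pos":[[-0.047,-0.004,0],[-0.047,-0.004,0],[-0.047,-0.004,0],[-0.047,-0.004,0],[-0.047,-0.003,0]],"turn":[0,0,0,0,0]}' 30
python3 -m creep '{"hand":[85,85,85,85,85],"delta_pos":[[0,0,0.01],[0,0,0.03],[0,0,0.03],[0,0,0],[0,0,0]],"turn":[0,0,0,0,0]}' 30
python3 -c "
from h import *
s=st();p=s['tcp_pos'];M=rot(s['orientation']);print(M.T@(np.array([.5735,-.0185,.083])-p)/.8)
d=env.read_camera('side');save(d,'side5.png',5,(150,250,170,290))
c=env.read_camera('top');save(c,'top5.png',4,(90,220,190,320))
"
```

```text
clock: 7.13
tcp_pos: [0.568, -0.0197, 0.1959]
orientation: [-0.001, 0.769, 0.639, -0.001]
wrist_force: [0.7, 0.3, -0.2]
finger_gap: 0.0851
clock: 7.55
tcp_pos: [0.5678, -0.0179, 0.1396]
orientation: [-0.002, 0.77, 0.638, -0.002]
wrist_force: [0.2, -0.2, 0.0]
finger_gap: 0.0851
t 7.55 tcp [ 0.5678 -0.0179  0.1396] F [ 0.2 -0.2  0. ] T [ 0.02 -0.01 -0.01] gap 85.1 j [-0.17  0.35 -0.15  1.07  0.    1.58]
x [0.185 0.983 0.   ] y [ 0.983 -0.185 -0.006] z [-0.006  0.001 -1.   ]
[0.000616   0.007534   0.07073306]
```

View pics/side5.png

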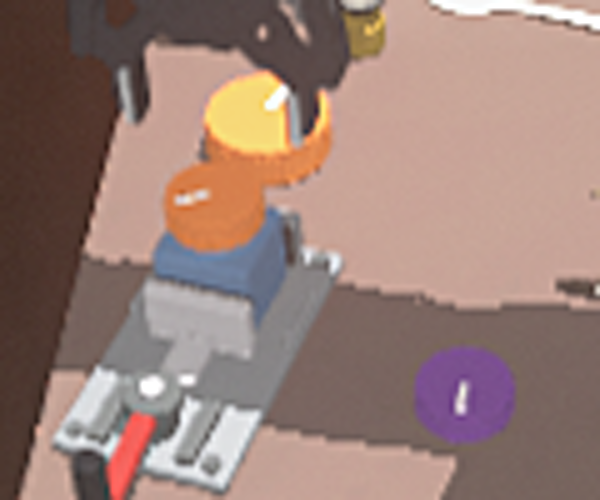

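View pics/top5.png

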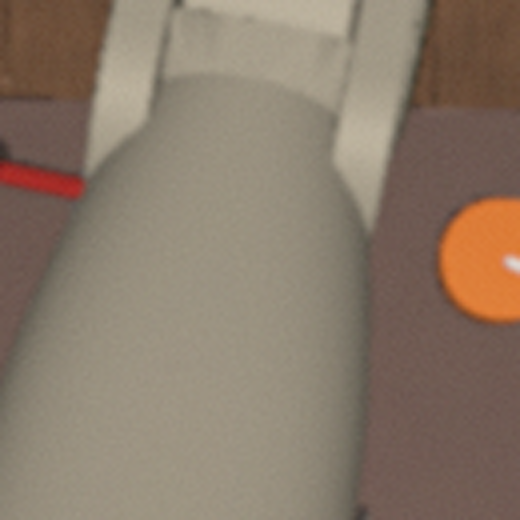

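```bash
python3 -c "
from h import *
d=env.read_camera('side')
print(w_z(d,(150+195/5-.4,170+215/5-.4),.0935))
cx=np.array([.5735,-.0185])
for z in (.0735,.0935):
  q=np.array([proj(d,[cx[0]+.0275*np.cos(a),cx[1]+.0275*np.sin(a),z]) for a in np.linspace(0,6.28,40)])
  print(z,[((q[:,1].min()-170+.4)*5),((q[:,1].max()-170+.4)*5),((q[:,0].min()-150+.4)*5),((q[:,0].max()-150+.4)*5)])
"
```

```text
[ 0.57212452 -0.01795559  0.0935    ]
0.0735 [np.float64(167.17705529464934), np.float64(264.2565344849904), np.float64(188.42685978057543), np.float64(254.04761719551698)]
0.0935 [np.float64(163.48766382294696), np.float64(261.7809812990705), np.float64(162.23030131128564), np.float64(227.68389294283207)]
```

Both cameras agree on the lid to within 2 mm, centre (0.573, -0.018). I descend around it and close.

```bash
python3 -m creep '{"hand":[85,85,85,85,85],"delta_pos":[[0.001,0.0065,0.02],[0,0,0.03],[0,0,0.0195],[0,0,0],[0,0,0]],"turn":[0,0,0,0,0]}' 30
python3 -c "
from h import *
s=st()
d=env.read_camera('side');save(d,'side6.png',5,(150,250,170,290))
"
```

```text
clock: 8.12
tcp_pos: [0.5753, -0.0183, 0.0871]
orientation: [-0.0, 0.769, 0.639, -0.0]
wrist_force: [-0.6, -0.3, 0.2]
finger_gap: 0.0849
t 8.12 tcp [ 0.5753 -0.0183  0.0871] F [-0.6 -0.3  0.2] T [ 0.01 -0.01 -0.04] gap 84.9 j [-0.17  0.41 -0.21  0.95  0.    1.58]
x [0.184 0.983 0.   ] y [ 0.983 -0.184 -0.   ] z [-0.  0. -1.]
```

View pics/side6.png

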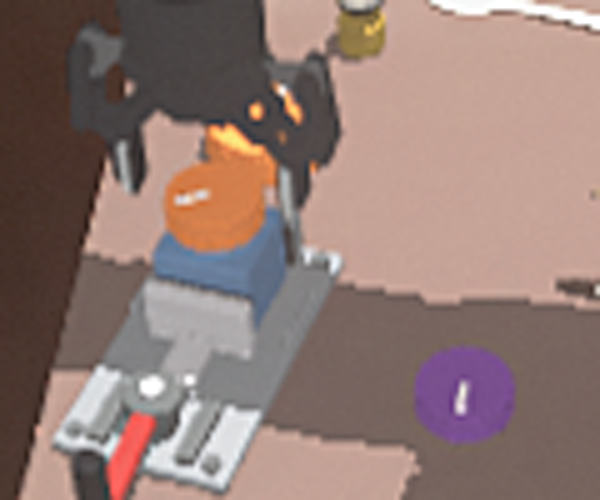

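```bash
python3 -m creep '{"hand":[65,58,50,50,50],"delta_pos":[[0,0,0],[0,0,0],[0,0,0],[0,0,0],[0,0,0]],"turn":[0,0,0,0,0]}' 45
python3 -c "
from h import *
s=st()
d=env.read_camera('side');save(d,'side7.png',5,(150,250,170,290))
"
```

```text
clock: 8.58
tcp_pos: [0.5751, -0.0185, 0.0884]
orientation: [0.0, 0.77, 0.639, 0.0]
wrist_force: [-3.1, 0.3, 6.6]
finger_gap: 0.0528
t 8.58 tcp [ 0.5751 -0.0185  0.0884] F [-3.1  0.3  6.6] T [ 0.13  0.86 -0.01] gap 52.8 j [-0.17  0.4  -0.21  0.95  0.    1.58]
x [0.185 0.983 0.   ] y [ 0.983 -0.185  0.001] z [ 0.001 -0.    -1.   ]
```

View pics/side7.png

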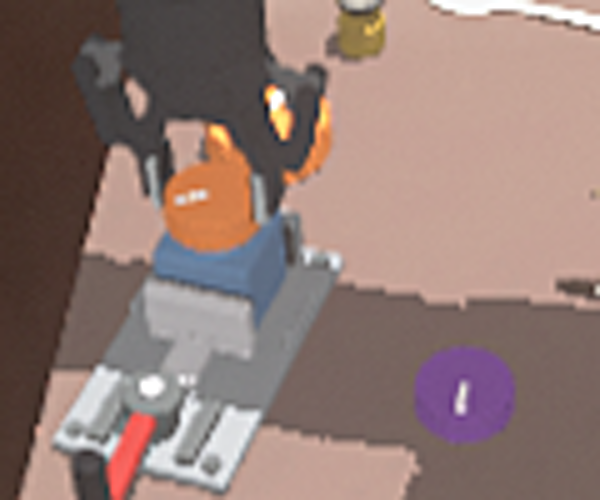

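```bash
python3 -m creep '{"hand":[50,50,50,50,50],"delta_pos":[[0,0,-0.0003],[0,0,-0.0002],[0,0,-0.0002],[0,0,-0.0002],[0,0,-0.0002]],"turn":[-1,-1,-1,-1,-1]}' 45
python3 -c "
from h import *
s=st()
d=env.read_camera('side');save(d,'side8.png',5,(150,250,170,290))
"
```

```text
clock: 9.05
tcp_pos: [0.5766, -0.019, 0.0893]
orientation: [0.002, 0.612, 0.791, 0.001]
wrist_force: [1.8, -0.3, 2.9]
finger_gap: 0.0525
t 9.05 tcp [ 0.5766 -0.019   0.0893] F [ 1.8 -0.3  2.9] T [-0.19 -0.05 -0.25] gap 52.5 j [-0.17  0.4  -0.21  0.95 -0.    1.14]
x [-0.251  0.968 -0.002] y [0.968 0.251 0.003] z [ 0.004 -0.001 -1.   ]
```

View pics/side8.png

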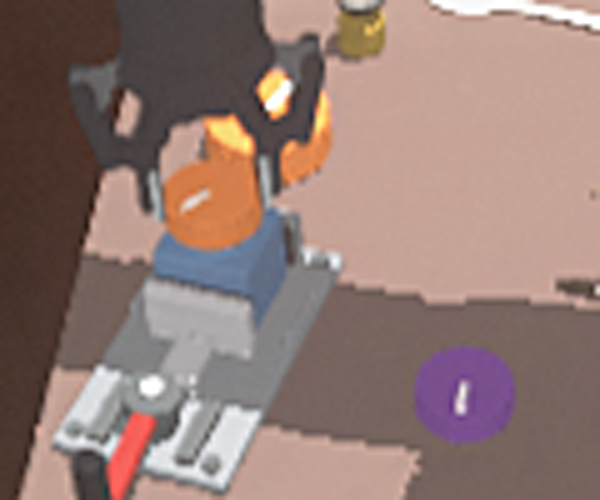

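The lid's white mark turned ccw, now at (197,200), and the jar stayed put. I continue.

```bash
for i in 1; do python3 -m creep '{"hand":[50,50,50,50,50],"delta_pos":[[0,0,-0.0002],[0,0,-0.0002],[0,0,-0.0002],[0,0,-0.0002],[0,0,-0.0002]],"turn":[-1,-1,-1,-1,-1]}' 45; done
python3 -m creep '{"hand":[50,50,50,50,50],"delta_pos":[[0,0,-0.0002],[0,0,-0.0002],[0,0,-0.0002],[0,0,-0.0002],[0,0,-0.0002]],"turn":[-1,-1,-1,-1,-1]}' 45
python3 -c "
from h import *
s=st()
d=env.read_camera('side');save(d,'side9.png',5,(150,250,170,290))
"
```

```text
clock: 9.52
tcp_pos: [0.5771, -0.0186, 0.0901]
orientation: [0.002, 0.427, 0.904, 0.001]
wrist_force: [2.0, 1.5, 4.9]
finger_gap: 0.0528
clock: 9.93
tcp_pos: [0.5774, -0.0183, 0.0909]
orientation: [0.002, 0.221, 0.975, 0.001]
wrist_force: [2.9, 2.2, 2.8]
finger_gap: 0.0531
t 9.93 tcp [ 0.5774 -0.0183  0.0909] F [2.9 2.2 2.8] T [ 0.34 -0.55 -0.21] gap 53.1 j [-0.17  0.4  -0.21  0.95  0.    0.27]
x [-0.903  0.431 -0.004] y [0.431 0.903 0.003] z [ 0.005  0.001 -1.   ]
```

View pics/side9.png

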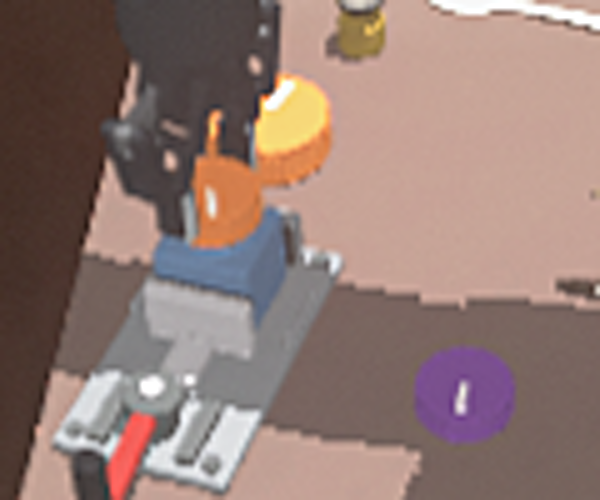

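```bash
python3 -m creep '{"hand":[50,50,50,50,50],"delta_pos":[[0,0,-0.0002],[0,0,-0.0002],[0,0,-0.0002],[0,0,-0.0002],[0,0,-0.0002]],"turn":[-1,-1,-1,-1,-1]}' 45
python3 -m creep '{"hand":[50,50,50,50,50],"delta_pos":[[0,0,-0.0002],[0,0,-0.0002],[0,0,-0.0002],[0,0,-0.0002],[0,0,-0.0002]],"turn":[-1,-1,-1,-1,-1]}' 45
python3 -c "
from h import *
s=st()"
python3 -m creep '{"hand":[50,50,50,50,50],"delta_pos":[[0,0,-0.0003],[0,0,-0.0003],[0,0,-0.0003],[0,0,-0.0003],[0,0,-0.0003]],"turn":[-0.8,-0.8,-0.8,-0.8,-0.8]}' 45
python3 -c "
from h import *
s=st()
d=env.read_camera('side');save(d,'side10.png',5,(150,250,170,290))
"
```

```text
clock: 10.4
tcp_pos: [0.5771, -0.018, 0.0917]
orientation: [0.002, 0.005, 1.0, 0.001]
wrist_force: [1.6, 2.8, 5.9]
finger_gap: 0.053
clock: 10.82
tcp_pos: [0.5768, -0.0173, 0.0925]
orientation: [0.002, -0.212, 0.977, 0.001]
wrist_force: [1.8, 6.5, 5.9]
finger_gap: 0.0526
t 10.82 tcp [ 0.5768 -0.0173  0.0925] F [1.8 6.5 5.9] T [ 1.2  -0.29 -0.15] gap 52.6 j [-0.17  0.4  -0.21  0.96  0.   -0.6 ]
x [-0.91  -0.414 -0.005] y [-0.414  0.91   0.001] z [ 0.004  0.003 -1.   ]
clock: 11.23
tcp_pos: [0.5762, -0.017, 0.0928]
orientation: [0.002, -0.378, 0.926, 0.001]
wrist_force: [1.6, 6.0, 0.9]
finger_gap: 0.0522
t 11.23 tcp [ 0.5762 -0.017   0.0928] F [1.6 6.  0.9] T [ 1.25 -0.44 -0.04] gap 52.2 j [-0.17  0.4  -0.21  0.96  0.   -0.95]
x [-0.714 -0.7   -0.004] y [-0.7    0.714  0.001] z [ 0.003  0.003 -1.   ]
```

View pics/side10.png

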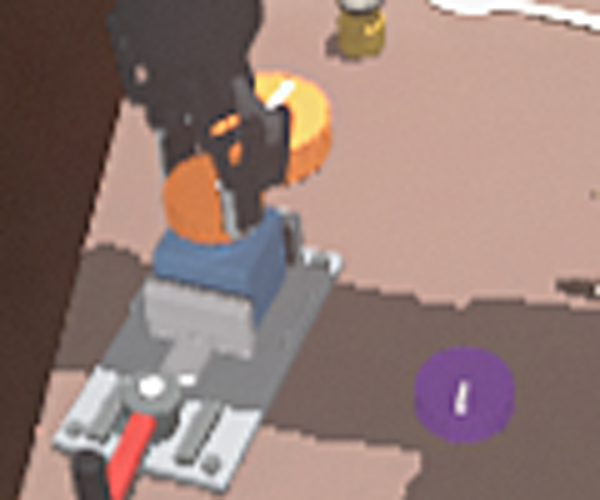

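Torque about z has dropped to -0.04, so the thread may have let go. I turn to just past the 2.8 rad limit with a gentle rise to be sure.

```bash
python3 -m creep '{"hand":[50,50,50,50,50],"delta_pos":[[0,0,-0.0003],[0,0,-0.0003],[0,0,-0.0003],[0,0,-0.0003],[0,0,-0.0003]],"turn":[-0.8,-0.8,-0.8,-0.8,-0.8]}' 45
python3 -c "
from h import *
s=st()"
python3 -m creep '{"hand":[50,50,50,50,50],"delta_pos":[[0,0,-0.001],[0,0,-0.001],[0,0,-0.001],[0,0,-0.001],[0,0,0]],"turn":[0,0,0,0,0]}' 45
python3 -c "
from h import *
s=st()
d=env.read_camera('side');save(d,'side11.png',5,(150,250,170,290))
"
```

```text
clock: 11.7
tcp_pos: [0.5756, -0.0168, 0.0934]
orientation: [0.002, -0.533, 0.846, 0.001]
wrist_force: [2.3, 6.6, -0.8]
finger_gap: 0.0525
t 11.7 tcp [ 0.5756 -0.0168  0.0934] F [ 2.3  6.6 -0.8] T [ 1.29 -0.41 -0.06] gap 52.5 j [-0.17  0.4  -0.21  0.96  0.   -1.29]
x [-0.432 -0.902 -0.004] y [-0.902  0.432  0.001] z [ 0.001  0.004 -1.   ]
clock: 12.12
tcp_pos: [0.5754, -0.0192, 0.0967]
orientation: [-0.0, -0.532, 0.847, -0.001]
wrist_force: [1.9, -0.4, 0.2]
finger_gap: 0.0527
t 12.12 tcp [ 0.5754 -0.0192  0.0967] F [ 1.9 -0.4  0.2] T [ 0.11 -0.05  0.08] gap 52.7 j [-0.17  0.4  -0.2   0.97 -0.   -1.29]
x [-0.434 -0.901  0.001] y [-0.901  0.434 -0.001] z [ 0.    -0.001 -1.   ]
```

View pics/side11.png

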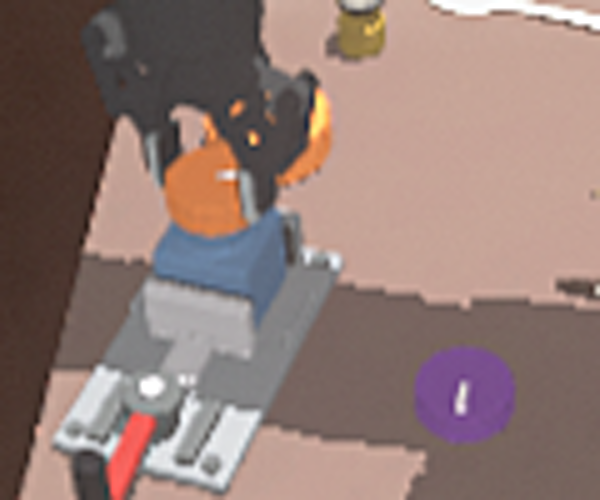

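The force is near zero and the lid has come free. Now I lift it straight up about 26 mm.

```bash
python3 -m creep '{"hand":[50,50,50,50,50],"delta_pos":[[0,0,-0.005],[0,0,-0.009],[0,0,-0.009],[0,0,-0.0075],[0,0,0]],"turn":[0,0,0,0,0]}' 45
python3 -m creep '{"hand":[50,50,50,50,50],"delta_pos":[[0,0,0],[0,0,0],[0,0,0],[0,0,0],[0,0,0]],"turn":[0,0,0,0,0]}' 45
python3 -c "
from h import *
s=st()
d=env.read_camera('side');save(d,'side12.png',7,(160,240,180,270))
print([(x['location'],x['score'],w_z(d,x['location'],.087)) for x in env.pinpoint('side','jar_mouth')[:2]])
print([(x['location'],x['score'],w_z(d,x['location'],.107)) for x in env.pinpoint('side','lid')[:3]])
print([(x['location'],x['score'],w_z(d,x['location'],.01)) for x in env.pinpoint('side','jar')[:2]])
c=env.read_camera('top');save(c,'top12.png',4,(90,220,190,320))
"
```

```text
clock: 12.58
tcp_pos: [0.5762, -0.0189, 0.1229]
orientation: [0.001, -0.532, 0.846, -0.001]
wrist_force: [-0.3, -0.7, -0.2]
finger_gap: 0.0523
clock: 13.0
tcp_pos: [0.5749, -0.0186, 0.1204]
orientation: [-0.0, -0.533, 0.846, 0.0]
wrist_force: [0.3, 0.0, 0.8]
finger_gap: 0.0524
t 13.0 tcp [ 0.5749 -0.0186  0.1204] F [0.3 0.  0.8] T [ 0.03 -0.01 -0.03] gap 52.4 j [-0.17  0.38 -0.17  1.03  0.   -1.3 ]
x [-0.433 -0.902  0.   ] y [-0.902  0.433  0.001] z [-0.001  0.    -1.   ]
[([190.4, 212.6], 0.92, array([ 0.57264662, -0.01761562,  0.087     ]))]
[([232.8, 261.0], 0.74, array([0.43039094, 0.15336472, 0.107     ])), ([182.8, 212.0], 0.6, array([ 0.57382415, -0.02710824,  0.107     ])), ([177.4, 229.1], 0.6, array([ 0.52825793, -0.05193228,  0.107     ]))]
[([208.5, 215.6], 0.91, array([ 0.57114773, -0.02310514,  0.01      ])), ([209.9, 216.2], 0.17, array([ 0.56865914, -0.01734939,  0.01      ]))]
```

View pics/side12.png

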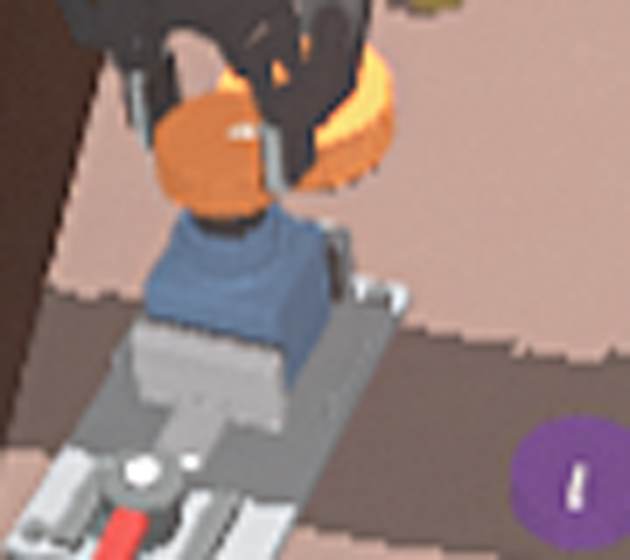

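View pics/top12.png

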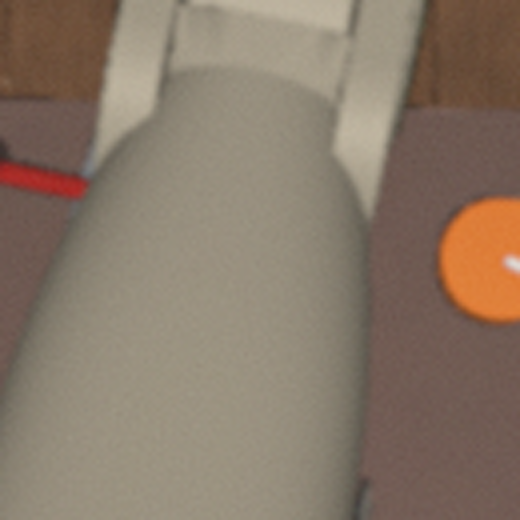

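```bash
python3 -c "
from h import *
d=env.read_camera('side')
for cx in [(.5735,-.0185)]:
 for zb in (.100,.104,.107,.110):
  q=np.array([proj(d,[cx[0]+.0275*np.cos(a),cx[1]+.0275*np.sin(a),z]) for z in (zb,zb+.02) for a in np.linspace(0,6.28,60)])
  print(zb,np.round([((q[:,1].min()-180+.43)*7),((q[:,1].max()-180+.43)*7),((q[:,0].min()-160+.43)*7),((q[:,0].max()-160+.43)*7)],1))
hsv=cv2.cvtColor(d['pixels'],cv2.COLOR_RGB2HSV)
m=((hsv[...,0]<20)&(hsv[...,0]>5)&(hsv[...,1]>150))
for r in range(170,194): 
  k=np.where(m[r,195:245])[0]+195
  print(r,(r-160+.43)*7,k.min() if len(k) else None,k.max() if len(k) else None)
s=st()
"
```

```text
0.1 [152.1 295.5 107.3 236.8]
0.104 [151.  294.8  99.6 229.2]
0.107 [150.2 294.3  93.8 223.5]
0.11 [149.4 293.7  88.  217.8]
170 73.00999999999999 213 231
171 80.00999999999999 214 231
172 87.00999999999999 215 235
173 94.00999999999999 211 235
174 101.00999999999999 207 235
175 108.00999999999999 205 235
176 115.00999999999999 204 235
177 122.00999999999999 203 235
178 129.01 202 235
179 136.01 202 235
180 143.01 202 234
181 150.01 202 234
182 157.01 203 233
183 164.01 203 233
184 171.01 203 231
185 178.01 203 229
186 185.01 204 227
187 192.01 204 217
188 199.01 205 217
189 206.01 207 217
190 213.01 208 215
191 220.01 None None
192 227.01 None None
193 234.01 None None
t 13.3 tcp [ 0.5752 -0.0186  0.1207] F [ 0.7  0.9 -0.4] T [ 0.02 -0.02 -0.03] gap 52.8 j [-0.17  0.38 -0.17  1.03  0.   -1.3 ]
x [-0.433 -0.902 -0.   ] y [-0.902  0.433  0.   ] z [-0.  0. -1.]
```

The lid is off. The picture shows the open neck with its black seal under the lid, and the jar is still between the jaws. During the last turn the neck held the TCP at y=-0.0168, and it sprang back 2 mm when freed. I shift it back to centre on the neck axis.

```bash
python3 -m creep '{"hand":[50,50,50,50,50],"delta_pos":[[-0.0023,0.0004,0],[0,0,0],[0,0,0],[0,0,0],[0,0,0]],"turn":[0,0,0,0,0]}' 45
python3 -c "
from h import *
s=st()
d=env.read_camera('side');save(d,'side13.png',7,(160,240,180,270))
for z in(.105,.11):
  q=np.array([proj(d,[.5735,-.0185,z+dz]) for dz in (0,.02)]);print(z,np.round((q-[160,180]+.43)*7))
q=np.array([proj(d,[.5735+.02*np.cos(a),-.0185+.02*np.sin(a),.087]) for a in np.linspace(0,6.28,60)]);q=(q-[160,180]+.43)*7;print('rim',q.min(0),q.max(0))
c=env.read_camera('top');save(c,'top13.png',2)
"
```

```text
clock: 13.72
tcp_pos: [0.5757, -0.0168, 0.1208]
orientation: [0.0, -0.533, 0.846, 0.0]
wrist_force: [0.0, 0.2, -1.2]
finger_gap: 0.0528
t 13.72 tcp [ 0.5757 -0.0168  0.1208] F [ 0.   0.2 -1.2] T [ 0.    0.   -0.03] gap 52.8 j [-0.17  0.38 -0.17  1.03  0.   -1.29]
x [-0.433 -0.902 -0.   ] y [-0.902  0.433 -0.   ] z [ 0.  0. -1.]
0.105 [[181. 225.]
 [142. 221.]]
0.11 [[171. 224.]
 [133. 220.]]
rim [181.38005101 179.53770925] [248.13070097 279.15776518]
```

View pics/side13.png

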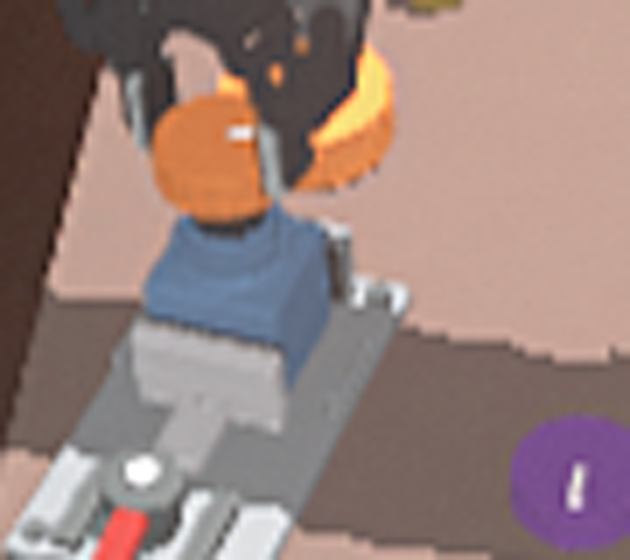

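```bash
python3 -c "
from h import *
print(env.hand_in());s=st()"
```

```text
the job is handed in; nothing more can be done
None
the job is handed in; nothing more can be done
```

I closed the clamp, unscrewed the orange lid, lifted it straight off the jar and handed the job in at about 14 s of the 61 s allowed. The hand-in reports no verdict.

- **Clamp:** I swung the red lever until it hit its stop, where the push rose to 24 N. The pictures show the sliding jaw against the blue jar.
- **Lid:** I gripped it with 45 N and turned it about 160° (2.8 rad) anticlockwise, following its rise, with no regrip needed. The turning torque fell from about 0.25 to 0.05 N m, then the lift met almost no force. In the side pictures the jar did not move.
- **Finish:** In the last side picture the lid is level over the open neck and the jar stands in the closed clamp. The tool is vertical, the finger opening is 52.8 mm and the wrist force is about 1 N.
- **Height:** The two estimates of the lid's underside disagree slightly. The arm's readings give about 105 mm above the table and the picture about 108 mm, so it is 18 to 21 mm above the mouth.
- **Centring:** The lid sprang about 2 mm to one side when the thread let go, and I moved it back to where the neck had held it. At the end the arm hid it from the top camera, so centring rests on the arm's readings and the side view.
- **Other things:** The arm stayed clear of the yellow jar, the tint bottle and the red tape. I did not measure their positions again at the end.

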